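# Put the abacus away and close the steel cabinet

## Robot

A 6-joint arm with a two-finger parallel gripper is mounted at the origin on the work surface. World frame = base frame: x ahead of the robot, y to its left, z up, the work surface at z = 0. Lengths are in m, angles in rad, forces in N, time in s.
With the tool pointing down it reaches from about 0.325 to 0.775 m from the base axis. Payload 5.5 kg.
Tool frame: the origin (TCP) lies at the very end of the fingers, on their centre line; the grasp point (between the pads) lies 19 mm behind it; z points along the fingers, y is the line along which they close (so a half turn about z gives the same grasp; the last joint's range is limited). The gripper opens to 85 mm and grips with 20 to 120 N. Pads are 22 mm wide; open, the fingers measure 114 mm over their backs; the gripper's body (76 mm by 85 mm) begins 54 mm behind the grasp point. The pads swing forward as they close: fully open they stand 13 mm farther back than shut.
Start: joints at [-1.221, 0.091, 1.231, -0, 1.82, -0.057], TCP at [0.237, -0.551, 0.231] pointing down, gripper open.
Joint ranges: [-2.87, 2.87], [-0.86, 2.18], [0.17, 2.46], [-1.51, 4.65], [0.06, 2.69], [-2.65, 2.65]. Speed limits (rad/s): [2.57, 2.57, 3.01, 3.14, 3.14, 3.14].

## Interface

Orientations are given as [roll, pitch, yaw] about the fixed x, y, z axes, in that order (R = Rz(yaw) Ry(pitch) Rx(roll)).
In Python, from rig import read_state, get_image, camera_info, job_done gives the robot as it stands.
- The arm moves only by the tool arm_command, never from a script. Its argument "rows" is a list that holds one entry, the list of rows, each a list of 5 numbers: the shift along the world's x, y, z in cm, then the turn about the world's z in degrees, then the finger opening in cm, from 0 to 8.54. In form: [[[tx, ty, tz, yaw, claw], ...]]. A call has 1 to 5 rows; each row shifts and turns the commanded pose from where the row before left it; what a row does not reach is not made up. A row lasts 1/8 s, in which the tool goes at most 62.5 mm and 10.7 degrees, less where a joint would pass 70% of its speed; a pose out of reach is approached as far as the arm can. A call with a gripper value outside its range is refused whole. The fingers move at their own pace and stop on an object; "grip_force" is the grip in N (left out, the last holds). Time passes only in rows, so rows that do not move let the fingers close. It gives the time, the measured TCP pose, the force, the opening and the grip force at its end, in the units of the state.
- read_state(): the state, without advancing time (a new reading comes with each control period).
- get_image(name): name is "side" or "top" or "wrist"; returns the picture (384x512x3 uint8, red, green, blue); there is no depth.
- camera_info(name): a dict with "K" (3x3 intrinsics, pixels), "world_to_cam" (4x4, takes a point from world to camera coordinates). Camera axes: x right, y up, looking along -z (the intrinsics and any distortion apply to the point x, -y, -z); pixel columns grow to the right and rows downward; lengths in m; the calibration is good to about 2 mm. The wrist camera is an equidistant fisheye: a pixel r from the principal point sees the ray r / f radians off the axis. A picture is of the moment at which its call begins: read the wrist's pose just before it. camera_info takes no time and is no camera call; for the wrist camera it gives the pose at the moment of the call.
- job_done(): hands the job in; it is judged then, once.
The state is a dict: "time": time; "joints": joint angles; "dq": joint speeds; "joint_efforts": joint torques, N m; "position": TCP position; "orientation": TCP orientation; "wrist_force": force on the tool from outside, world axes, zero at the start; "wrist_torque": the same for the moment, N m; "finger_gap": finger opening in m; "gripper_force": force on a finger pad.
Only numpy, scipy, OpenCV 4.12 (cv2) and the standard library are available. Lean on these libraries where they do the work, as an engineer would, in place of code of your own. Each camera call takes 0.05 s, during which the arm holds its last target. There are 200 camera calls.

## Task

The blue abacus is sticking out of the small steel cabinet's upper shelf and the door has been left open. With the fingertips, gently push the abacus straight in along its shelf until nothing of it sticks out past the cabinet's front, and then push the door fully shut. Do not lift or tip the abacus and leave the other things on the desk where they are.

Things in the scene. Friction and masses are not known exactly. Their poses are not given: they have to be found in the camera images.
- cabinet: Grey sheet-steel cabinet fixed to the desk, 220 deep (its x) x 250 wide (its y) x 252 mm high. Origin: centre of its underside, on the desk; its +x points from the open front to the back, +y to the left as seen from in front, z up. Front edge plane at x = -110 mm; inner face of the back panel at x = +106 mm. Front opening: z = 24 to 238, y = -113 to +113 mm. Nothing stands on its top panel.
- cabinet_front (a point): Middle of the cabinet's front edge plane at the height of the upper shelf's top face: (-110, 0, 182) mm in the cabinet's frame. The shelf's front edge is 10 mm behind this plane; only the abacus lies on the shelf.
- door (a joint): Angle of the door in rad: 0 = fully shut (its stop), 1.57 = square to the front, 1.9 = widest. It swings out towards the front, clockwise seen from above as it opens. Upright hinge axis at x = -110, y = +125 mm in the cabinet's frame. Stiff light hinge: about 0.08 N m moves it, it stays where it is left; no spring, no catch.
- door_hinge (a point): Point on the hinge axis at the door's top edge (z = 250 mm). Its frame turns with the door: its y points from the free edge to the hinge, its x from the outer face inward (door shut: the cabinet's axes). The door is a folded steel pan 250 wide, z = 12 to 250 mm, 18 mm thick, hollow inside 14 mm deep; its smooth outer face lies 18 mm outside the hinge axis (shut: 18 mm before the front plane).
- door_edge (a point): Top outer corner of the door at its free edge: 250 mm from the hinge along the door, on the outer face, z = 250 mm. The pull is a flush recess near this edge.
- abacus: Blue plastic school abacus with coloured beads on cross rods, loose, 185 long (its x) x 120 wide (its y) x 28 mm high, about 0.2 kg, lying flat on the upper shelf with its long side pointing roughly into the cabinet and its near end sticking out. Origin: centre of its underside; its x points into the cabinet; the near end is a plain bar 28 mm high at x = -92.5 mm.
- abacus_left (a point): Left corner of the abacus's near end, at half its height: (-92.5, +60, 14) mm in the abacus's frame.
- abacus_right (a point): Right corner of the abacus's near end, at half its height: (-92.5, -60, 14) mm in the abacus's frame.
- cup: Orange plastic cup standing on the desk, 76 mm across the rim, 90 mm high; origin: centre of its foot. Leave alone.
- die_1: Wooden die, 25 mm, on the desk; origin: centre of its underside. Leave alone.
- die_2: Second wooden die, 25 mm, on the desk; origin: centre of its underside. Leave alone.
- clipboard: Plywood board 230 x 160 x 6 mm with a chrome spring clip about 28 mm high at its +x end, lying on the desk; origin: centre of its underside. Leave alone.
- bottle: Steel drinking bottle, 68 mm across, 170 mm high, standing on the desk; origin: centre of its foot. Leave alone.
Not all that is in view belongs to the job. Leave any orange or purple look-alike of the abacus alone.

How it is judged:
On the way, in this order (a step that is already met when the one before it is completed fails the run):
1. the abacus is pushed in, its near end sticking out of the cabinet's front by less than 8 mm, while the door is still open (x of each of abacus_left, abacus_right in the frame of cabinet above -0.118 m and value of joint door above 0.4 rad), for 0.2 s.
2. the door is shut (value of joint door below 0.035 rad), for 0.2 s.
At the end, for the whole second after the job is handed in: The door stands within 0.035 rad (9 mm at its free edge) of shut, the abacus lies flat and still on the upper shelf with neither near corner more than 8 mm out of the cabinet's front, and every other thing is within 15 mm of where it stood (value of joint door below 0.035 rad and linear speed of abacus below 0.01 m/s and x of each of abacus_left, abacus_right in the frame of cabinet above -0.118 m and z of abacus in the frame of cabinet between 0.177 and 0.189 m and angle between abacus's own z axis and vertical below 0.08 rad and distance of each of cup, die_1, die_2, clipboard, bottle from where it was at the start of the episode below 0.015 m); the robot touches nothing.
It fails at once if the abacus is lifted off its shelf or tipped out (z of abacus in the frame of cabinet above 0.197 m or z of abacus in the frame of cabinet below 0.167 m or angle between abacus's own z axis and vertical above 0.2 rad).
It fails at once if the abacus is gripped or pushed with more than 30 N (contact force between the fingers and abacus above 30 N).
It fails at once if the fingers press the cabinet or its door with more than 45 N (contact force between the fingers and cabinet above 45 N).
It fails at once if another thing on the desk is moved more than 15 mm (distance of any of cup, die_1, die_2, clipboard, bottle from where it was at the start of the episode above 0.015 m).
It also fails if it takes over 54 s, if anything falls off the work surface, if the arm or the gripper's body presses on something with over 40 N, if the wrist force passes 120 N, or if a joint passes its speed limit or range.

## Working session

There is one attempt and no reset: what is moved stays moved. The work goes in short steps, Python scripts to look and compute and a tool call to move; the robot and the scene stay as the last step left them, time stands still between calls to the robot, and variables do not carry over. Pictures are saved under pics/ and viewed, at most 10 in all, crops included, and the job is handed in when it is done.

Besides the shell and the picture viewer there is one more tool, called after "Call:" as name(argument=value, ...) on one line, values as JSON. arm_command: Moves the arm, as the interface text tells. Its arguments: {"type":"object","properties":{"rows":{"type":"array"},"grip_force":{"type":"number"}},"required":["rows"]}

```bash
mkdir -p pics; python3 - <<'E'
from rig import *
import cv2,numpy as np
for n in ["top","side"]:
    im=get_image(n); cv2.imwrite(f"pics/{n}0.png",im[:,:,::-1])
    c=camera_info(n); print(n,np.round(c["K"],1).tolist(),np.round(c["world_to_cam"],4).tolist(),[k for k in c])
s=read_state();print(s["time"],s["position"],s["orientation"],s["finger_gap"])
E
```

```text
top [[348.4, 0.0, 251.4], [0.0, 348.4, 190.0], [0.0, 0.0, 1.0]] [[0.0284, -0.9996, 0.0089, 0.0034], [0.9798, 0.0296, 0.1979, -0.4962], [-0.1981, 0.0031, 0.9802, -1.1078], [0.0, 0.0, 0.0, 1.0]] ['K', 'world_to_cam']
side [[428.1, 0.0, 258.7], [0.0, 428.1, 180.5], [0.0, 0.0, 1.0]] [[-0.9208, -0.39, 0.0092, 0.449], [0.2041, -0.4615, 0.8634, -0.2251], [-0.3325, 0.7968, 0.5045, -1.1581], [0.0, 0.0, 0.0, 1.0]] ['K', 'world_to_cam']
0.1 [ 0.23729791 -0.55077249  0.23020024] [-3.13969225e+00 -9.96528421e-05  4.06794050e-01] 0.08546899552397998
```

View pics/top0.png

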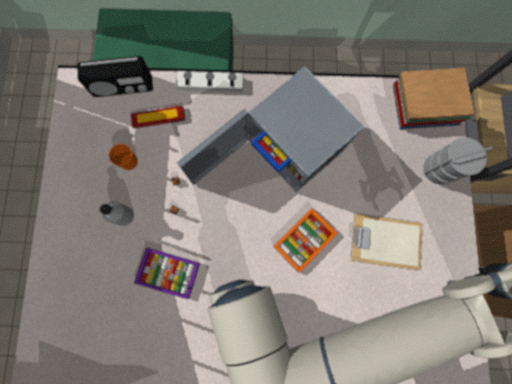

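View pics/side0.png

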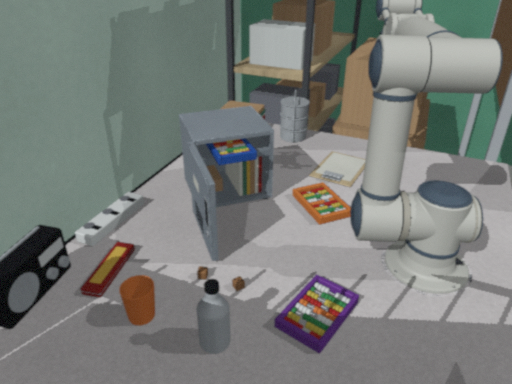

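The top view shows the cabinet at about (305,127) and its open door running from (248,115) to (185,175). The candidates are the blue abacus at (271,150), an orange look-alike at (305,240) and a purple one at (168,273). Only the blue one lies on the cabinet's upper shelf, so it fits the description. I'll confirm it in an enlarged crop.

```bash
python3 - <<'E'
import cv2,numpy as np
a=cv2.imread("pics/top0.png")[60:210,170:370]; b=cv2.imread("pics/side0.png")[95:255,170:290]
a=cv2.resize(a,None,fx=4,fy=4,interpolation=cv2.INTER_CUBIC); cv2.imwrite("pics/c1.png",a)
b=cv2.resize(b,None,fx=3.75,fy=3.75,interpolation=cv2.INTER_CUBIC); cv2.imwrite("pics/c2.png",b)
E
```

```text
(no output)
```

View pics/c1.png

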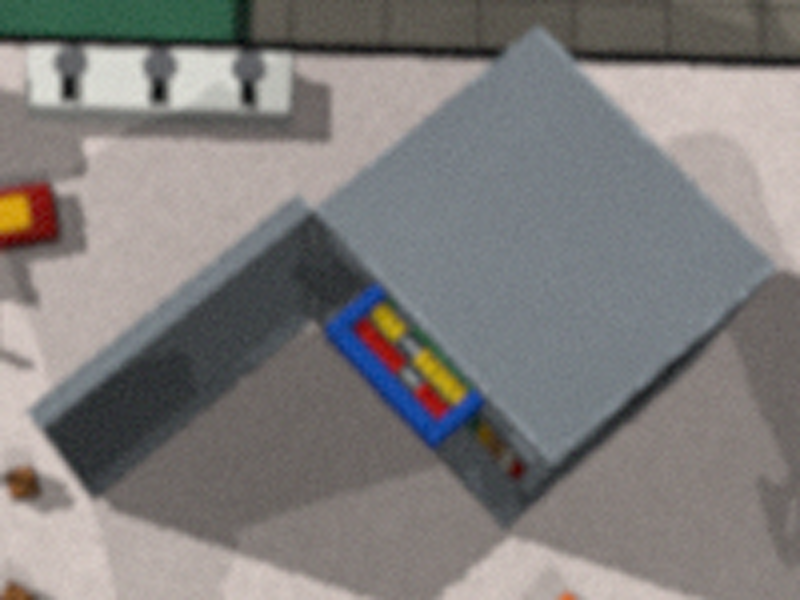

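View pics/c2.png

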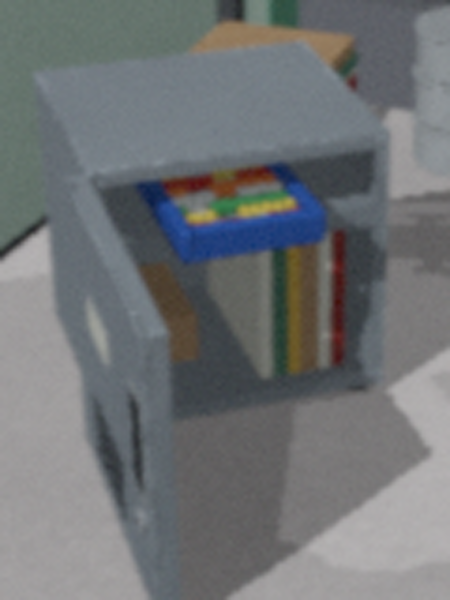

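```bash
cat > h.py <<'E'
import numpy as np
from rig import *
from scipy.optimize import least_squares
def proj(n,P):
    c=camera_info(n); K=np.array(c["K"]); T=np.array(c["world_to_cam"])
    p=np.atleast_2d(P)@T[:3,:3].T+T[:3,3]; return np.c_[K[0,0]*p[:,0]/-p[:,2]+K[0,2], K[1,1]*-p[:,1]/-p[:,2]+K[1,2]]
def cab(c,P):
    P=np.atleast_2d(P); s,k=np.sin(c[2]),np.cos(c[2]); R=np.array([[k,-s,0],[s,k,0],[0,0,1]]); return P@R.T+[c[0],c[1],0]
def rz(a): return np.array([[np.cos(a),-np.sin(a),0],[np.sin(a),np.cos(a),0],[0,0,1]])
T=lambda u,v:(170+u/4-.4,60+v/4-.4)
S=lambda u,v:(170+u/3.75-.4,95+v/3.75-.4)
E
python3 - <<'E'
from h import *
corn=[[-.11,.125,.252],[.11,.125,.252],[.11,-.125,.252],[-.11,-.125,.252]]
tp=np.array([T(315,212),T(538,28),T(778,268),T(548,465)]); sp=np.array([S(85,183),S(36,75),S(305,43),S(385,128)])
for w in (1,0),(0,1),(1,1):
    f=lambda c:np.r_[w[0]*(proj("top",cab(c,corn))-tp).ravel(),w[1]*(proj("side",cab(c,corn))-sp).ravel()]
    r=least_squares(f,[.65,-.1,-.6]); print(w,r.x.round(4),r.fun.round(1)[:8],r.fun.round(1)[8:])
c=r.x
# abacus in cabinet frame
A=[[-.0925,.06,.028],[-.0925,-.06,.028]];B=[[-.0925,.06,0],[-.0925,-.06,0]]
def ab(q,P): return cab(c,np.array(P)@rz(q[2]).T+[q[0],q[1],.182])
at=np.array([T(328,325),T(437,443)]); as_=np.array([S(178,228),S(322,210),S(188,260),S(322,240)])
g=lambda q:np.r_[(proj("top",ab(q,A))-at).ravel(),(proj("side",ab(q,A+B))-as_).ravel()]
r=least_squares(g,[-.1,0,0]);q=r.x;print("abacus",q.round(4),r.fun.round(1)); print((np.array(A)@rz(q[2]).T+[q[0],q[1],.182]).round(3))
D=[[-.018,-.25,0],[0,-.25,0]]
dr=lambda a:cab(c,np.array(D)@rz(-a[0]).T+[-.11,.125,.25])
# top sees outer corner (32,410), side outer (130,340), inner(165,335)
g=lambda a:np.r_[(proj("top",dr(a))-[T(32,410),T(48,425)]).ravel(),(proj("side",dr(a))-[S(130,340),S(165,335)]).ravel()]
r=least_squares(g,[1.5]);print("door",r.x,r.fun.round(1),dr(r.x).round(3).tolist())
print(cab(c,[[-.11,.125,0],[-.11,-.125,0],[.11,-.125,0],[.11,.125,0]]).round(3).tolist(), "near mid",ab(q,[[-.0925,0,.014]]).round(3))
# other objects approx (ground) 
def g0(n,uv,z):
    f=lambda p:(proj(n,[[p[0],p[1],z]])[0]-uv); return least_squares(f,[.5,0]).x.round(3)
for nm,uv,z in [("cup",(123,156),.05),("die1",(176,181),.02),("die2",(175,210),.02),("bottle",(113,212),.1),("orange",(305,240),.02),("clip",(361,238),.02)]: print(nm,g0("top",uv,z))
E
```

```text
(1, 0) [ 0.6647 -0.1302 -0.8246] [-0.6 -0.5  0.  -0.3 -0.2  0.3  0.7  0.4] [ 0. -0. -0. -0. -0. -0.  0.  0.]
(0, 1) [ 0.6606 -0.1225 -0.8299] [-0.  0. -0.  0. -0.  0. -0.  0.] [-0.2 -1.8 -1.  -0.2 -0.3 -0.1  1.5  1.7]
(1, 1) [ 0.6642 -0.1293 -0.8263] [-0.9 -0.4 -0.2 -0.1 -0.5  0.6  0.3  0.6] [ 0.1 -2.9 -1.  -1.  -0.6 -0.9  1.2  0.6]
abacus [-0.0544  0.004   0.0093] [ 0.   0.   0.4  0.2  0.2  0.6  0.8 -0.6 -2.1  0.6  0.8 -0.3]
[[-0.147  0.063  0.21 ]
 [-0.146 -0.057  0.21 ]]
door [1.58011807] [-3.   0.3 -3.   1.3  1.9 -0.8 -0.1 -0.7] [[0.527, 0.234, 0.25], [0.514, 0.222, 0.25]]
[[0.682, 0.036, 0.0], [0.498, -0.133, 0.0], [0.647, -0.295, 0.0], [0.831, -0.125, 0.0]] near mid [[ 0.567 -0.019  0.196]]
cup [0.6   0.455]
die1 [0.526 0.276]
die2 [0.426 0.273]
bottle [0.403 0.448]
orange [ 0.338 -0.165]
clip [ 0.35  -0.351]
```

Both crops confirm that the blue abacus is the one lying on the upper shelf. Its near corners in the top crop are at (328,325) and (437,443). It sticks out about 37 mm and the door stands at about 1.58 rad. I'll move the open fingers to a point in front of it, with their closing line parallel to the cabinet front.

Call:
arm_command(rows=[[[1.0,2.0,1.4,7.3,5.0],[2.1,3.9,1.4,7.3,5.0],[2.1,3.9,1.4,7.3,5.0],[2.1,3.9,1.4,7.3,5.0],[2.1,3.9,1.4,7.3,5.0]]])

```text
time: 0.72
position: [0.3318, -0.3737, 0.3012]
orientation: [-3.141, -0.0, 1.048]
wrist_force: [0.0, 0.2, 0.8]
finger_gap: 0.0496
gripper_force: 0.0
```

Call:
arm_command(rows=[[[2.1,3.9,0,7.3,5.0],[2.1,3.9,0,7.3,5.0],[2.1,3.9,0,7.3,5.0],[2.1,3.9,0,7.3,5.0],[2.1,3.9,0,7.3,5.0]]])

```text
time: 1.35
position: [0.4368, -0.1787, 0.3009]
orientation: [-3.141, -0.0, 1.685]
wrist_force: [0.8, -0.6, 0.2]
finger_gap: 0.0502
gripper_force: 0.0
```

Call:
arm_command(rows=[[[2.1,4,0,7.3,5.0],[2,4,0,7.3,5.0],[2,4,0,7.3,5.0],[2,4,0,7.3,5.0],[1.5,4,0,7.1,5.0]]])

```text
time: 1.98
position: [0.5328, 0.0214, 0.3005]
orientation: [-3.141, -0.001, 2.319]
wrist_force: [-0.1, 0.0, 0.2]
finger_gap: 0.0501
gripper_force: 0.0
```

Call:
arm_command(rows=[[[0,0,-3,0,5.0],[0,0,-3,0,5.0],[0,0,-3,0,5.0],[0,0,-2,0,5.0],[0,0,0,0,5.0]]])

```text
time: 2.6
position: [0.5316, 0.02, 0.1894]
orientation: [-3.139, -0.003, 2.314]
wrist_force: [0.1, -0.4, 0.3]
finger_gap: 0.0502
gripper_force: 0.0
```

```bash
python3 - <<'E'
from h import *
import cv2
b=get_image("side")[75:235,170:330,::-1]; a=get_image("top")[60:220,170:330,::-1]
cv2.imwrite("pics/s1.png",cv2.resize(np.hstack([a,b]),None,fx=2.5,fy=2.5,interpolation=cv2.INTER_CUBIC))
s=read_state();print(s["time"],s["position"],s["wrist_force"])
E
```

```text
2.7 [0.53269035 0.01990079 0.19226812] [-0.17681822  0.46306278 -0.8502681 ]
```

View pics/s1.png

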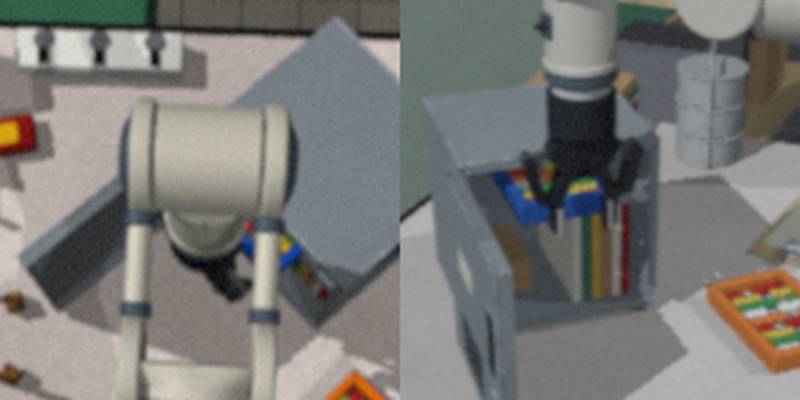

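The side half of the picture shows the two fingertips at about (558,225) and (612,225), in front of the near bar of the abacus, which spans about (520–605, 215). Nothing is touching. Next I push along the cabinet's +x, in world (0.677, -0.735).

Call:
arm_command(rows=[[[0.47,-0.51,0,0,5.0],[0.47,-0.51,0,0,5.0],[0.47,-0.51,0,0,5.0],[0.47,-0.51,0,0,5.0],[0.27,-0.3,0,0,5.0]]])

```text
time: 3.32
position: [0.5542, -0.0039, 0.1911]
orientation: [-3.141, -0.0, 2.314]
wrist_force: [-0.3, -1.0, -0.2]
finger_gap: 0.0502
gripper_force: 0.0
```

Call:
arm_command(rows=[[[0.27,-0.3,0,0,5.0],[0.27,-0.3,0,0,5.0],[0.27,-0.3,0,0,5.0],[0.27,-0.3,0,0,5.0],[0.27,-0.3,0,0,5.0]]])

```text
time: 3.95
position: [0.5675, -0.0186, 0.1912]
orientation: [-3.141, -0.0, 2.314]
wrist_force: [-0.9, 1.8, 0.3]
finger_gap: 0.0498
gripper_force: 0.7
```

Call:
arm_command(rows=[[[0.27,-0.3,0,0,5.0],[0.27,-0.3,0,0,5.0],[0.2,-0.22,0,0,5.0],[0,0,0,0,5.0]]])

```text
time: 4.45
position: [0.5751, -0.027, 0.1913]
orientation: [3.142, 0.001, 2.314]
wrist_force: [-0.8, 0.1, -0.0]
finger_gap: 0.0501
gripper_force: 0.0
```

```bash
python3 - <<'E'
from h import *
import cv2
b=get_image("side")[85:195,180:290,::-1]
cv2.imwrite("pics/s2.png",cv2.resize(b,None,fx=5,fy=5,interpolation=cv2.INTER_CUBIC))
s=read_state();print(s["time"],s["position"],s["wrist_force"])
d=s["position"][:2]-np.array([.6642,-.1293]);print("cab x,y",rz(.8263)[:2,:2]@d)
E
```

```text
4.5 [ 0.57500957 -0.02694179  0.19136423] [0.01532134 0.31915715 0.48278742]
cab x,y [-0.13571279  0.00376482]
```

View pics/s2.png

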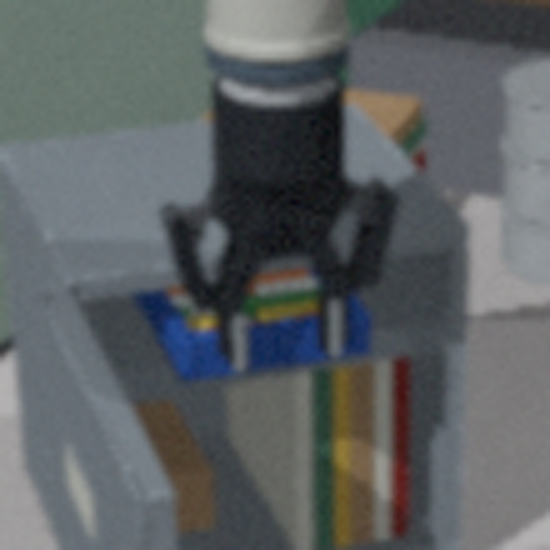

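The picture shows the fingertips at (238,345) and (335,345) against the blue near bar, which still lies flat. It has about 13 mm left to go, so I continue in small steps.

Call:
arm_command(rows=[[[0.2,-0.22,0,0,5.0],[0.2,-0.22,0,0,5.0],[0.2,-0.22,0,0,5.0],[0.2,-0.22,0,0,5.0],[0,0,0,0,5.0]]])

```text
time: 5.12
position: [0.5831, -0.0358, 0.1912]
orientation: [-3.142, 0.001, 2.314]
wrist_force: [-0.2, 0.3, 0.5]
finger_gap: 0.0497
gripper_force: 0.0
```

Call:
arm_command(rows=[[[0.15,-0.16,0,0,5.0],[0,0,0,0,5.0]]])

```text
time: 5.38
position: [0.5844, -0.0372, 0.1912]
orientation: [-3.142, 0.0, 2.314]
wrist_force: [0.2, 0.6, 0.1]
finger_gap: 0.0499
gripper_force: 0.3
```

Call:
arm_command(rows=[[[-0.7,0.74,0,0,5.0],[-1.6,1.8,0,0,5.0],[-1.8,1.9,0,0,5.0],[0,0,4,0,3.0],[0,0,5,0,0]]])

```text
time: 6.0
position: [0.5421, 0.008, 0.2808]
orientation: [-3.139, -0.002, 2.315]
wrist_force: [0.7, -0.7, 0.4]
finger_gap: 0.0143
gripper_force: 0.0
```

Call:
arm_command(rows=[[[0,0,5,0,0],[1.9,4.3,0,0,0],[2,4.3,0,0,0],[2,4.3,0,0,0],[0,4.3,0,0,0]]])

```text
time: 6.62
position: [0.6028, 0.1809, 0.33]
orientation: [-3.14, -0.0, 2.314]
wrist_force: [0.3, 0.1, -0.5]
finger_gap: -0.0001
gripper_force: 0.0
```

Call:
arm_command(rows=[[[0,4.3,0,0,0],[0,0,0,0,0]]])

```text
time: 6.88
position: [0.6015, 0.2255, 0.3304]
orientation: [-3.141, -0.001, 2.319]
wrist_force: [0.7, -0.5, -0.4]
finger_gap: -0.0003
gripper_force: 0.0
```

```bash
python3 - <<'E'
from h import *
import cv2
b=get_image("side")[85:205,170:290,::-1]; a=get_image("top")[80:200,200:320,::-1]
cv2.imwrite("pics/s3.png",cv2.resize(np.hstack([a,b]),None,fx=3.3,fy=3.3,interpolation=cv2.INTER_CUBIC))
s=read_state();print(s["time"],s["position"],s["wrist_force"])
E
```

```text
6.975 [0.60196399 0.22258834 0.33114419] [0.45214655 0.60012575 0.84761801]
```

View pics/s3.png

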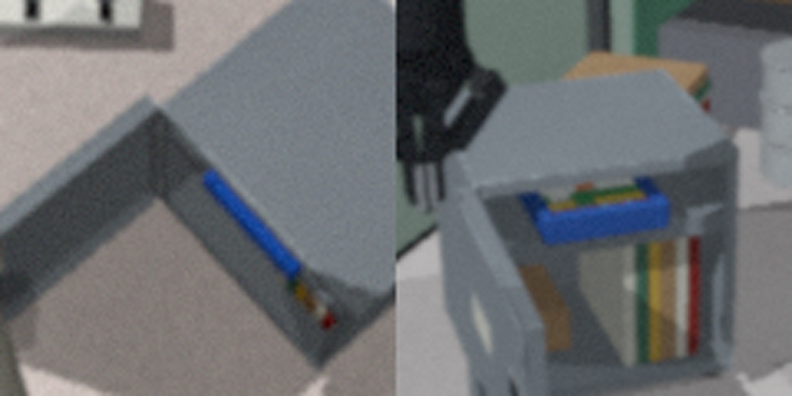

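The abacus now lies parallel to the front. Its near bar runs from (207,180) to (297,275) in the top half of the picture. I'll measure how far out it still is.

```bash
python3 - <<'E'
from h import *
import cv2
a=cv2.imread("pics/s3.png")[:, :396].astype(int); B,G,R=a[...,0],a[...,1],a[...,2]
m=((B-R>70)&(B-G>50)).astype(np.uint8); n,l,st,_=cv2.connectedComponentsWithStats(m); k=1+st[1:,4].argmax()
pts=np.argwhere(l==k)[:,::-1].astype(np.float32)
(ce,sz,an)=cv2.minAreaRect(pts); box=cv2.boxPoints((ce,sz,an)); print(box.round(0).tolist())
c=[.6642,-.1293,-.8263]; c2=[.6647,-.1302,-.8246]
for q in box:
    uv=np.array([200+q[0]/3.3-.35,80+q[1]/3.3-.35])
    for z in (.182,.21):
        out=[least_squares(lambda p:proj("top",cab(cc,[[p[0],p[1],z]]))[0]-uv,[-.1,0]).x.round(4).tolist() for cc in (c,c2)]
        print(q.round(),z,out)
# predicted pixel positions of front top edge in crop
for x,z in ((-.11,.252),(-.118,.182),(-.11,.182),(-.1,.182),(-.118,.21),(-.11,.21)): print(x,z,((proj("top",cab(c2,[[x,.06,z],[x,-.06,z]]))-[200,80]+.35)*3.3).round(0).tolist())
E
```

```text
[[199.0, 179.0], [212.0, 168.0], [302.0, 266.0], [290.0, 277.0]]
[199. 179.] 0.182 [[-0.1068, 0.0703], [-0.1077, 0.0708]]
[199. 179.] 0.21 [[-0.1144, 0.0631], [-0.1153, 0.0635]]
[212. 168.] 0.182 [[-0.0911, 0.0712], [-0.092, 0.0716]]
[212. 168.] 0.21 [[-0.0992, 0.0639], [-0.1001, 0.0643]]
[302. 266.] 0.182 [[-0.0913, -0.0525], [-0.0924, -0.0521]]
[302. 266.] 0.21 [[-0.0993, -0.0564], [-0.1004, -0.056]]
[290. 277.] 0.182 [[-0.1067, -0.0531], [-0.1078, -0.0527]]
[290. 277.] 0.21 [[-0.1143, -0.057], [-0.1154, -0.0565]]
-0.11 0.252 [[208.0, 161.0], [303.0, 262.0]]
-0.118 0.182 [[199.0, 194.0], [287.0, 290.0]]
-0.11 0.182 [[205.0, 189.0], [293.0, 284.0]]
-0.1 0.182 [[213.0, 182.0], [301.0, 277.0]]
-0.118 0.21 [[200.0, 184.0], [290.0, 282.0]]
-0.11 0.21 [[207.0, 178.0], [297.0, 276.0]]
```

The estimates put the near end at −0.111 to −0.1145 m, against a limit of −0.118 m. I'll go back for one more 5 mm push to get a safe margin.

Call:
arm_command(rows=[[[0,-4.3,0,0,5],[-1.8,-4.3,0,0,5],[-2,-4.3,0,0,5],[-2,-4.3,0,0,5],[0,-4.4,0,0,5]]])

```text
time: 7.6
position: [0.5427, 0.0038, 0.3327]
orientation: [3.14, 0.002, 2.313]
wrist_force: [-0.2, -0.2, 0.2]
finger_gap: 0.0504
gripper_force: 0.0
```

Call:
arm_command(rows=[[[0,0,-3,0,5],[0,0,-4,0,5],[0,0,-4,0,5],[0,0,-3,0,5],[0,0,0,0,5]]])

```text
time: 8.22
position: [0.5426, 0.0052, 0.1887]
orientation: [-3.138, -0.003, 2.313]
wrist_force: [-0.1, 0.1, 0.2]
finger_gap: 0.05
gripper_force: 0.0
```

Call:
arm_command(rows=[[[1,-1.09,0,0,5],[1,-1.09,0,0,5],[1,-1.09,0,0,5],[0.6,-0.65,0,0,5],[0.2,-0.22,0,0,5]]])

```text
time: 8.85
position: [0.5827, -0.0357, 0.1911]
orientation: [-3.141, -0.0, 2.314]
wrist_force: [-0.1, 0.2, 1.1]
finger_gap: 0.0501
gripper_force: 0.0
```

Call:
arm_command(rows=[[[0.2,-0.2,0,0,5],[0.15,-0.16,0,0,5],[0.15,-0.16,0,0,5],[0,0,0,0,5]]])

```text
time: 9.35
position: [0.5849, -0.0374, 0.1912]
orientation: [-3.14, -0.007, 2.317]
wrist_force: [-11.7, 9.0, 2.7]
finger_gap: 0.0503
gripper_force: 0.0
```

Call:
arm_command(rows=[[[-0.7,0.74,0,0,5.0],[-1.8,2.0,0,0,5.0],[-1.9,2.0,0,0,5.0],[0,0,4,0,3.0],[0,0,5,0,0]]])

```text
time: 9.98
position: [0.5423, 0.0077, 0.2809]
orientation: [-3.14, -0.001, 2.315]
wrist_force: [0.6, -0.2, -0.4]
finger_gap: 0.0135
gripper_force: 0.0
```

Call:
arm_command(rows=[[[0,0,5,0,0],[1.9,4.3,0,0,0],[2,4.3,0,0,0],[2,4.3,0,0,0],[0,4.3,0,0,0]]])

```text
time: 10.6
position: [0.603, 0.1806, 0.3302]
orientation: [-3.141, 0.0, 2.314]
wrist_force: [-0.1, 0.0, -0.2]
finger_gap: 0.0
gripper_force: 0.0
```

Call:
arm_command(rows=[[[0,4.3,0,0,0],[0,0,0,0,0]]])

```text
time: 10.85
position: [0.6017, 0.2252, 0.3306]
orientation: [-3.141, -0.001, 2.319]
wrist_force: [-0.2, -0.4, 0.3]
finger_gap: 0.0004
gripper_force: 0.0
```

```bash
python3 - <<'E'
from h import *
import cv2
I=get_image("top")[80:200,200:320,::-1]; s=read_state();print(s["time"],s["position"])
a=cv2.resize(I,None,fx=3.3,fy=3.3,interpolation=cv2.INTER_CUBIC).astype(int); B,G,R=a[...,0],a[...,1],a[...,2]
m=((B-R>70)&(B-G>50)).astype(np.uint8); n,l,st,_=cv2.connectedComponentsWithStats(m); k=1+st[1:,4].argmax()
box=cv2.boxPoints(cv2.minAreaRect(np.argwhere(l==k)[:,::-1].astype(np.float32))); c=[.6642,-.1293,-.8263]
for q in box: print(q.round(),least_squares(lambda p:proj("top",cab(c,[[p[0],p[1],.21]]))[0]-[200+q[0]/3.3-.35,80+q[1]/3.3-.35],[-.1,0]).x.round(4))
# door push arc: contact radius .2, fingers half-size 11(x)/14.5(y): TCP offset 15mm+18mm outside door plane
H=np.array([-.11,.125]); P=[]
for th in np.r_[1.58,1.4:-.01:-.1]:
    d=np.array([-np.sin(th),-np.cos(th)]); nrm=np.array([-np.cos(th),np.sin(th)])
    r=.2; P.append(cab(c,[[*(H+r*d+.033*nrm),0]])[0,:2]); print(round(th,2),P[-1].round(4))
E
```

```text
10.9 [0.60200606 0.22348476 0.33096996]
[200. 179.] [-0.1137  0.0626]
[212. 168.] [-0.099   0.0634]
[302. 266.] [-0.0993 -0.0562]
[290. 276.] [-0.1138 -0.0567]
1.58 [0.5719 0.2068]
1.4 [0.5432 0.1844]
1.3 [0.5291 0.1698]
1.2 [0.5165 0.1539]
1.1 [0.5056 0.1368]
1.0 [0.4964 0.1188]
0.9 [0.4891 0.0999]
0.8 [0.4837 0.0803]
0.7 [0.4803 0.0604]
0.6 [0.4789 0.0402]
0.5 [0.4796 0.0199]
0.4 [ 4.822e-01 -2.000e-04]
0.3 [ 0.4868 -0.0199]
0.2 [ 0.4934 -0.0391]
0.1 [ 0.5019 -0.0575]
-0.0 [ 0.5121 -0.075 ]
```

The second push stopped at a 15 N contact that wasn't on the pads, so the knuckles were probably touching the top panel's edge. The measured near end is about −0.1137 m, which is inside the limit. I'll try once more with the tool 12 mm higher, so that a slimmer part of the fingers is level with the panel.

Call:
arm_command(rows=[[[0,-4.3,0,0,3.5],[-1.8,-4.3,0,0,3.5],[-2,-4.3,0,0,3.5],[-2,-4.3,0,0,3.5],[0,-4.4,0,0,3.5]]])

```text
time: 11.52
position: [0.5428, 0.0037, 0.3328]
orientation: [3.14, 0.002, 2.313]
wrist_force: [0.2, 0.9, -0.6]
finger_gap: 0.0351
gripper_force: 0.0
```

Call:
arm_command(rows=[[[0,0,-3,0,3.5],[0,0,-4,0,3.5],[0,0,-4,0,3.5],[0,0,-1.8,0,3.5],[0,0,0,0,3.5]]])

```text
time: 12.15
position: [0.5437, 0.0055, 0.2026]
orientation: [-3.14, -0.001, 2.314]
wrist_force: [0.4, 0.2, 2.0]
finger_gap: 0.0349
gripper_force: 0.0
```

Call:
arm_command(rows=[[[1,-1.09,0,0,3.5],[1,-1.09,0,0,3.5],[1,-1.09,0,0,3.5],[0.6,-0.65,0,0,3.5],[0.2,-0.22,0,0,3.5]]])

```text
time: 12.78
position: [0.5827, -0.0358, 0.203]
orientation: [-3.141, -0.001, 2.314]
wrist_force: [-0.1, -0.0, -0.4]
finger_gap: 0.035
gripper_force: 0.0
```

Call:
arm_command(rows=[[[0.15,-0.16,0,0,3.5],[0.15,-0.16,0,0,3.5]]])

```text
time: 13.02
position: [0.5849, -0.0379, 0.2033]
orientation: [-3.141, -0.001, 2.315]
wrist_force: [-6.0, 3.1, 1.5]
finger_gap: 0.0347
gripper_force: 0.4
```

The contact came at the same place again, so the finger faces are level with the cabinet's front plane and the abacus is flush with it. Next I retreat, cross over the door and shut it.

Call:
arm_command(rows=[[[-0.7,0.74,0,0,3.5],[-1.6,1.8,0,0,3.5],[-1.8,1.9,0,0,3.5],[0,0,4,0,2.0],[0,0,5,0,0]]])

```text
time: 13.65
position: [0.543, 0.0068, 0.293]
orientation: [-3.14, -0.002, 2.315]
wrist_force: [0.9, -0.1, 0.4]
finger_gap: 0.003
gripper_force: 0.0
```

Call:
arm_command(rows=[[[0,0,4,0,0],[1.9,4.3,0,0,0],[2,4.3,0,0,0],[2,4.3,0,0,0],[0,4.3,0,0,0]]])

```text
time: 14.28
position: [0.6036, 0.1797, 0.3323]
orientation: [-3.141, -0.0, 2.314]
wrist_force: [0.1, 0.2, -0.4]
finger_gap: 0.0001
gripper_force: 0.0
```

Call:
arm_command(rows=[[[0,4.3,0,0,0],[0,0,-4,0,0],[0,0,-5,0,0],[0,0,-4,0,0],[0,0,0,0,0]]])

```text
time: 14.9
position: [0.6011, 0.2209, 0.1988]
orientation: [-3.134, -0.003, 2.315]
wrist_force: [-0.1, 0.9, -0.5]
finger_gap: -0.0001
gripper_force: 0.0
```

Call:
arm_command(rows=[[[-3.0,-1.5,0,0,0],[-2.9,-2.2,0,0,0],[-1.4,-1.5,0,0,0],[-1.3,-1.6,0,0,0],[-1.1,-1.7,0,0,0]]])

```text
time: 15.52
position: [0.5067, 0.1359, 0.2073]
orientation: [3.136, 0.003, 2.315]
wrist_force: [0.6, 0.2, 0.6]
finger_gap: 0.0001
gripper_force: 0.5
```

Call:
arm_command(rows=[[[-0.9,-1.8,0,0,0],[-0.7,-1.9,0,0,0],[-0.5,-2.0,0,0,0],[-0.3,-2.0,0,0,0],[-0.1,-2.0,0,0,0]]])

```text
time: 16.15
position: [0.4818, 0.0378, 0.2053]
orientation: [3.139, 0.003, 2.314]
wrist_force: [2.3, 1.1, 4.8]
finger_gap: 0.0
gripper_force: 0.3
```

Call:
arm_command(rows=[[[0.1,-2.0,0,0,0],[0.3,-2.0,0,0,0],[0.5,-2.0,0,0,0],[0.6,-1.8,0,0,0],[0.4,-0.9,0,0,0]]])

```text
time: 16.77
position: [0.5008, -0.0495, 0.2051]
orientation: [3.14, 0.002, 2.313]
wrist_force: [2.4, 1.7, 5.8]
finger_gap: -0.0002
gripper_force: 0.0
```

```bash
python3 - <<'E'
from h import *
import cv2
b=get_image("side")[75:235,170:330,::-1]; a=get_image("top")[60:220,170:330,::-1]
cv2.imwrite("pics/s4.png",cv2.resize(np.hstack([a,b]),None,fx=2.5,fy=2.5,interpolation=cv2.INTER_CUBIC))
s=read_state();print(s["time"],s["position"],s["wrist_force"])
d=s["position"][:2]-np.array([.6642,-.1293]);print("cab x,y",rz(.8263)[:2,:2]@d)
E
```

```text
16.875 [ 0.50090807 -0.04973156  0.20497242] [-0.13599914  0.4184187   5.10149017]
cab x,y [-0.16916381 -0.06617397]
```

View pics/s4.png

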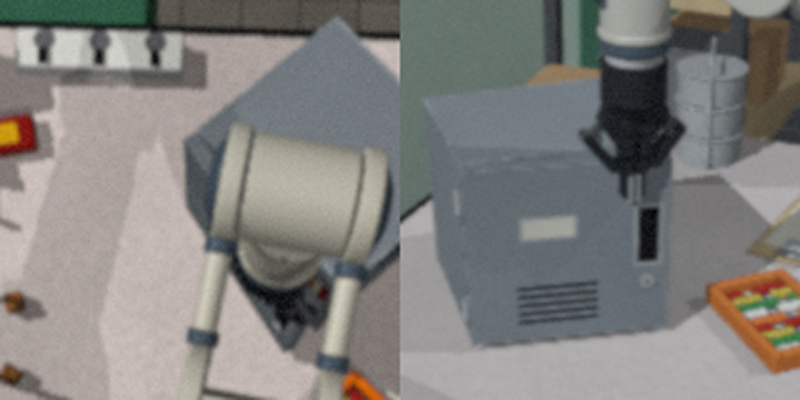

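The picture shows the door nearly shut, with the fingertips at (635,190) by the pull recess. The other things are unmoved. I'll push the last 30 mm slowly until it meets the stop.

Call:
arm_command(rows=[[[0.34,-0.37,0,0,0],[0.34,-0.37,0,0,0],[0.34,-0.37,0,0,0],[0.34,-0.37,0,0,0],[0.34,-0.37,0,0,0]]])

```text
time: 17.5
position: [0.5173, -0.0668, 0.2028]
orientation: [-3.141, -0.001, 2.314]
wrist_force: [-0.5, -0.4, -0.0]
finger_gap: 0.0001
gripper_force: 0.0
```

Call:
arm_command(rows=[[[0.13,-0.15,0,0,0],[0.13,-0.15,0,0,0]]])

```text
time: 17.75
position: [0.5199, -0.0696, 0.2031]
orientation: [-3.141, -0.0, 2.315]
wrist_force: [-1.0, 1.0, -0.4]
finger_gap: -0.0002
gripper_force: 0.0
```

Call:
arm_command(rows=[[[0.13,-0.15,0,0,0]]])

```text
time: 17.88
position: [0.5212, -0.0711, 0.2032]
orientation: [-3.142, -0.0, 2.315]
wrist_force: [0.7, 0.2, -0.3]
finger_gap: 0.0001
gripper_force: 0.0
```

Call:
arm_command(rows=[[[0.1,-0.11,0,0,0],[0.1,-0.11,0,0,0]]])

```text
time: 18.12
position: [0.5217, -0.0717, 0.2033]
orientation: [-3.141, -0.005, 2.316]
wrist_force: [-10.5, 9.4, 2.3]
finger_gap: 0.0001
gripper_force: 0.0
```

Call:
arm_command(rows=[[[0.07,-0.07,0,0,0],[0,0,0,0,0]]])

```text
time: 18.38
position: [0.5217, -0.0716, 0.2033]
orientation: [-3.14, -0.007, 2.317]
wrist_force: [-12.3, 9.1, 3.7]
finger_gap: 0.0
gripper_force: 0.0
```

The door is on its stop with 15 N. The stop position also confirms where the front plane is: the abacus's near end is within about 1 mm of it. I'll back off and check.

Call:
arm_command(rows=[[[-0.7,0.74,0,0,0],[-1.6,1.8,0,0,0],[-2.5,2.6,0,0,0],[-3,3,4,0,0],[-3,3,5,0,0]]])

```text
time: 19.0
position: [0.4159, 0.0368, 0.291]
orientation: [-3.141, -0.001, 2.314]
wrist_force: [0.8, 0.2, 1.4]
finger_gap: 0.0003
gripper_force: 0.0
```

Call:
arm_command(rows=[[[0,0,5,0,0],[0,0,0,0,0],[0,0,0,0,0]]])

```text
time: 19.38
position: [0.4174, 0.036, 0.3406]
orientation: [3.141, 0.001, 2.314]
wrist_force: [0.5, 0.5, -0.0]
finger_gap: -0.0004
gripper_force: 0.0
```

```bash
python3 - <<'E'
from h import *
import cv2
b=get_image("side")[75:275,130:330,::-1]; a=get_image("top")[60:260,100:300,::-1]
cv2.imwrite("pics/s5.png",cv2.resize(np.hstack([a,b]),None,fx=2,fy=2,interpolation=cv2.INTER_CUBIC))
s=read_state();print(s["time"],s["position"],s["wrist_force"])
E
```

```text
19.475 [0.41721869 0.03591443 0.3393834 ] [ 1.11774074 -0.33817451  0.04180232]
```

View pics/s5.png

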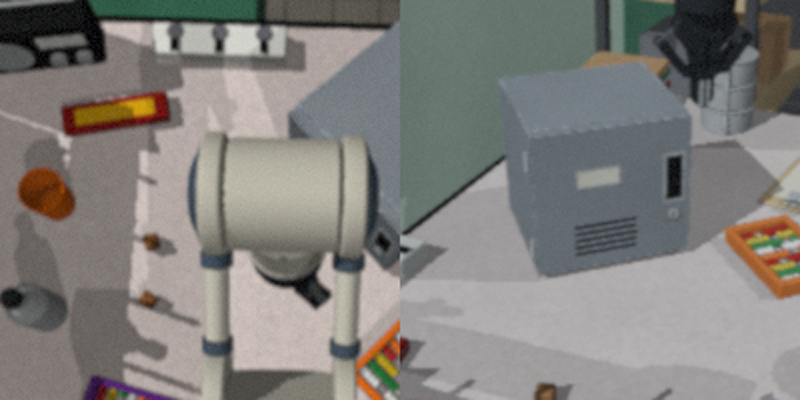

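The door is fully shut, with its face square at (605,200). The cup at (47,193), the bottle at (35,305) and the dice at (150,241) and (148,298) are where they were, and the arm is clear.

```bash
python3 -c "from rig import job_done; print(job_done())"
```

```text
the job is handed in; nothing more can be done
None
```

I pushed the blue abacus in until it was level with the cabinet's front (within about 1–4 mm by my measurements), shut the door onto its stop, and handed the job in at about 19.5 s; the verdict was not shown.

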